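Close the rice sample case and hold its pull handle out

TASK

The wheeled sample case is loaded: first push its lid fully shut, then grip the bar of its pull handle so that the release button in the bar is squeezed in, and draw the handle straight up past its first stop to the second stop, as far as it goes. Finish while still holding the bar up there, as if about to wheel the case away, because the handle sinks back when let go; leave the other things on the bench where they are.

Things in the scene. Friction and masses are not known exactly. Their poses are not given: they have to be found in the camera images.
- case: Wheeled sample case, grey plastic with aluminium edges, loaded with rice packs, too heavy to shift. Origin: centre of its underside on the bench. Box 220 mm (x) by 280 mm (y), 150 mm high, z up. The lid is hinged along the +x side, away from the robot; the pull handle runs in two sockets outside the +y end wall.
- lid_hinge (a point): Middle of the lid's hinge line (along the case's y), 110 mm to +x of the case's origin and 150 mm up; fixed to the case, axes as the case's. The lid is a flat plate, 220 mm from hinge to free edge, 280 mm wide, 12 mm thick, its underside at this line, with a 12 mm tab at the middle of its free edge. Shut, its top is 162 mm above the bench.
- lid (a joint): Lid angle in rad: 0 shut, growing as it opens upward; starts half open at 0.45 to 0.85, and the stiff hinge keeps it wherever it is left. Pressing down on its upper face with a few N, about 130 mm from the hinge, shuts it; nothing latches it.
- grip: Black bar of the pull handle. Origin: its centre; axes as the case's. 130 mm long (x), 22 wide (y), 22 high. Handle down: 158 mm to +y of the case's origin, 210 mm above the bench. 14 mm rods run down from it at x = +-45 mm. The button is in the middle of its +y side: fingers closing along y over the bar's middle squeeze bar and button together, 29 mm wide before and 23 mm after.
- button (a joint): Release button in m: a bare-metal push bar 70 mm long (x), 13 mm high, in the +y side of the handle's bar, 7 mm proud at 0; pressed in (towards -y) it goes to 0.006, 1 mm proud. Its spring takes 2 N to start and 6 N to bottom; a grip of 20 N or more presses it right in. The handle is free only while the button is in by more than about 4 mm.
- handle (a joint): How far the pull handle is drawn straight up, in m: 0 down (caught), 0.050 first stop, where the catch drops in again if the button is not in, 0.110 second stop, the hard end of travel. Weight, spring and friction together take under 8 N to lift it; there is no catch at the second stop, and it sinks back if let go.
- rice_pack: Bystander: vacuum pack of rice, cream block 150 x 85 x 50 mm lying on the bench. Origin: centre of its underside.
- sample_jar: Bystander: jar with metal lid, 64 mm in diameter and 100 mm high. Origin: centre of its underside.
- tape_roll: Bystander: roll of amber packing tape lying flat, 100 mm in diameter and 48 mm high. Origin: centre of its underside.

How it is judged:
On the way, in this order (a step that is already met when the one before it is completed fails the run):
1. the lid is shut while the handle is still down (value of joint lid below 0.05 rad and value of joint handle below 0.01 m), for 0.2 s.
2. the button is squeezed in with the handle still near its bottom (value of joint button above 0.004 m and value of joint handle below 0.02 m and contact force between the fingers and grip above 1 N), for 0.05 s.
3. the handle is drawn out to the second stop by the fingers (value of joint handle above 0.104 m and contact force between the fingers and grip above 1 N), for 0.2 s.
At the end, for the whole second after the job is handed in: The handle is held by the fingers at its second stop (within 6 mm of the end of its 110 mm travel), the lid is shut (within 0.05 rad), and the rice pack, jar and tape roll are within 30 mm of where they stood (all of step 3 and value of joint lid below 0.05 rad and distance of each of rice_pack, sample_jar, tape_roll from where it was at the start of the episode below 0.03 m); the arm keeps its last pose, push and grip.
It fails at once if a bystander is shoved by more than 30 mm (distance of any of rice_pack, sample_jar, tape_roll from where it was at the start of the episode above 0.03 m).
It also fails if it takes over 45 s, if anything falls off the work surface, if the arm or the gripper's body presses on something with over 40 N, if the wrist force passes 120 N, or if a joint passes its speed limit or range.

ROBOT

A 6-joint arm with a two-finger parallel gripper is mounted at the origin on the work surface. World frame = base frame: x ahead of the robot, y to its left, z up, the work surface at z = 0. Lengths are in m, angles in rad, forces in N, time in s.
With the tool pointing down it reaches from about 0.225 to 0.875 m from the base axis. Payload 3.4 kg.
Tool frame: the origin (TCP) lies at the very end of the fingers, on their centre line; the grasp point (between the pads) lies manip.pinch_z behind it (manip.pinch_z is the distance from the TCP to the grasp point, in m); z points along the fingers, y is the direction in which the jaws open and shut (so a half turn about z gives the same grasp; the last joint's range is limited). The gripper opens to 85 mm and grips with 20 to 120 N. Pads are 22 mm wide; open, the fingers measure 114 mm over their backs; the gripper's body (76 mm by 85 mm) begins 54 mm behind the grasp point. The pads swing forward as they close: fully open they stand 13 mm farther back than shut.
Start: joints at [1.08, 0.276, 1.505, -0, 1.361, -0.121], TCP at [0.208, 0.536, 0.231] pointing down, gripper open.
Joint ranges: [-2.89, 2.89], [-0.75, 2.08], [0.22, 2.7], [-1.18, 4.32], [0.11, 2.71], [-2.7, 2.7]. Speed limits (rad/s): [2.57, 2.57, 3.14, 3.14, 3.14, 3.14].

INTERFACE

Orientations are given as a unit quaternion [w, x, y, z].
In Python, from rig import manip, imaging, workorder gives the robot as it stands.
- The arm moves only by the tool apply_moves, never from a script. Its argument "moves" is one flat list of numbers, 7 for each row, row after row: the finger opening in m, from 0 to 0.0854, then the shift along the tool's x, y, z in m, then the turn, a rotation vector about the tool's x, y, z in rad. In form: [jaw, tx, ty, tz, rx, ry, rz, jaw, tx, ty, tz, rx, ry, rz, ...]. A call has exactly 8 rows; each row shifts and turns the pose as measured when the row begins, along the tool's axes as they then stand; what a row does not reach is not made up. A row lasts 1/12 s, in which the tool goes at most 41.7 mm and 7.16 degrees, less where a joint would pass 70% of its speed; a pose out of reach is approached as far as the arm can. A call with a gripper value outside its range is refused whole. The fingers move at their own pace and stop on an object; "newtons" is the grip in N (left out, the last holds). Time passes only in rows, so rows that do not move let the fingers close, or fill a call up. It gives the time, the measured TCP pose, the force and the opening at its end, in the units of the state.
- manip.get_state(): the state, without advancing time (a new reading comes with each control period).
- imaging.get_image(name): name is "side" or "top"; returns a dict with "image" (480x640x3 uint8, red, green, blue), "range_z" (480x640 float32, m along the optical axis (not along the pixel's ray), 0 where there is no reading), "fx", "fy", "cx", "cy" (pixels), "k1" (the pictures are not rectified: a ray, as slopes to the right and down, at radius r is drawn at 1 + k1 r^2 times it, then the intrinsics apply), "R" (3x3) and "t" (3): a world point X has camera coordinates R X + t. Camera axes: x right, y down, z forward; pixel columns grow to the right and rows downward; lengths in m; the calibration is good to about 2 mm. A picture is of the moment at which its call begins.
- workorder.sign_off(): hands the job in, once; it reports no verdict.
The state is a dict: "clock": time; "qpos": joint angles; "qd": joint speeds; "effort": joint torques, N m; "position": TCP position; "ee_rot": TCP orientation; "contact_force": force on the tool from outside, world axes, zero at the start; "moment": the same for the moment, N m; "width": finger opening in m.
Only numpy, scipy, OpenCV 4.12 (cv2) and the standard library are available. Lean on these libraries where they do the work, as an engineer would, in place of code of your own. Each camera call takes 0.05 s, during which the arm holds its last target.

## Working session

There is one attempt and no reset: what is moved stays moved. The work goes in short steps, Python scripts to look and compute and a tool call to move; the robot and the scene stay as the last step left them, time stands still between calls to the robot, and variables do not carry over. Pictures are saved under pics/ and viewed, and the job is handed in when it is done.

Besides the shell and the picture viewer there is one more tool, called after "Request:" as a command line: name --argument value ..., lists and objects as JSON in quotes. apply_moves: Moves the arm, as the interface text tells. Its arguments: {"type":"object","properties":{"moves":{"type":"array"},"newtons":{"type":"number"}},"required":["moves"]}

```bash
ls; mkdir -p pics; python3 - <<'E'
from rig import manip, imaging
import numpy as np,cv2
s=manip.get_state()
for k in s: print(k,np.round(s[k],3))
print(manip.pinch_z)
for n in("side","top"):
    d=imaging.get_image(n)
    np.savez(n+".npz",**d)
    cv2.imwrite(f"pics/{n}0.png",d["image"][:,:,::-1])
    print(n,d["fx"],d["fy"],d["cx"],d["cy"],d["k1"],np.round(d["R"],3).tolist(),np.round(-d["R"].T@d["t"],3))
E
```

```text
pics
clock 0.0
qpos [ 1.08   0.277  1.506  0.     1.361 -0.121]
qd [-0.002  0.     0.001 -0.    -0.     0.001]
effort [ 3.0000e-03 -4.1677e+01 -2.4580e+01  0.0000e+00  1.1000e-02  0.0000e+00]
position [0.208 0.536 0.23 ]
ee_rot [-0.     0.184  0.983 -0.001]
contact_force [-0.347 -0.835 -0.957]
moment [ 0.041 -0.014  0.014]
width 0.085
0.0187
side 522.4592608478166 522.4592608478166 308.3751763688244 237.16989892000018 -0.04201601253809213 [[0.806, -0.592, -0.017], [-0.44, -0.578, -0.688], [0.397, 0.562, -0.726]] [ 0.021 -0.733  1.088]
top 566.9689598497436 566.9689598497436 326.1980198120762 243.34142995450222 -0.06108296717812387 [[0.014, -1.0, -0.012], [-0.985, -0.012, -0.173], [0.173, 0.014, -0.985]] [ 0.277 -0.029  1.607]
```

View pics/side0.png

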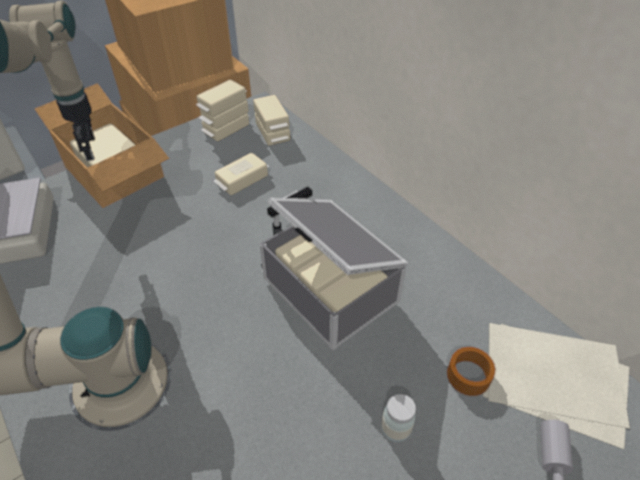

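View pics/top0.png

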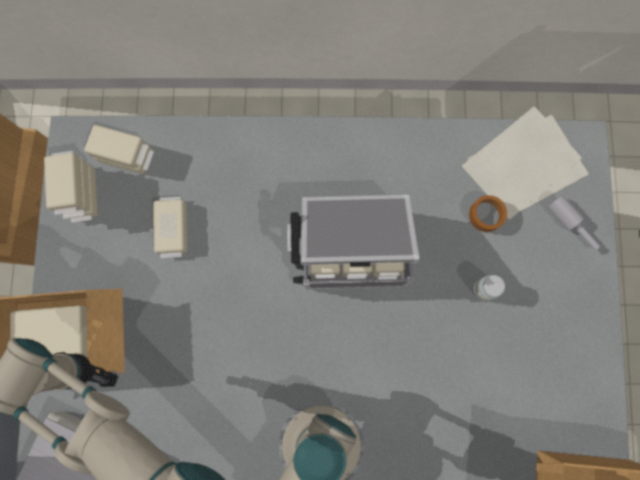

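The top view shows the case at about (355,240), lid half open with its free edge towards the robot. The black bar is on the left at about (297,240), the jar at (490,287), the tape at (488,213) and a pack at (170,227). Next I'll measure from the range data.

```bash
cat > h.py <<'E'
import numpy as np,cv2
def cloud(d):
    K=np.array([[d["fx"],0,d["cx"]],[0,d["fy"],d["cy"]],[0,0,1.]])
    u,v=np.meshgrid(np.arange(640.),np.arange(480.))
    p=cv2.undistortPoints(np.stack([u,v],-1).reshape(-1,1,2),K,np.array([float(d["k1"]),0,0,0])).reshape(480,640,2)
    z=d["range_z"][...,None].astype(float)
    c=np.concatenate([p*z,z],-1)
    X=(c-d["t"])@d["R"]
    X[d["range_z"]==0]=np.nan
    return X
E
python3 - <<'E'
import numpy as np,cv2
from h import *
for n in("top","side"):
    d=dict(np.load(n+".npz")); X=cloud(d); hsv=cv2.cvtColor(d["image"],cv2.COLOR_RGB2HSV); im=d["image"].max(2)
    roi=(X[...,0]>.3)&(X[...,0]<.8)&(abs(X[...,1])<.35)
    print(n,"table z",np.nanmedian(X[...,2][roi]))
    m=roi&(im<60)&(X[...,2]>.17)&(X[...,2]<.26)
    k,l,st,ce=cv2.connectedComponentsWithStats(m.astype(np.uint8))
    for i in range(1,k):
        if st[i,4]>30:
            P=X[l==i]; print("dark",st[i],np.round(P.mean(0),4),np.round(np.percentile(P,[2,50,98],axis=0),3).tolist())
            if n=="top" and True:
                r=cv2.minAreaRect((P[:,:2]*1000).astype(np.float32)); print(r)
    m=roi&(X[...,2]>.155)&(im>=60)
    k,l,st,ce=cv2.connectedComponentsWithStats(m.astype(np.uint8))
    for i in range(1,k):
        if st[i,4]>200:
            P=X[l==i]; c=np.median(P,0)
            # plane fit robust
            A=np.c_[P[:,:2],np.ones(len(P))]; w=np.ones(len(P),bool)
            for _ in range(8):
                co=np.linalg.lstsq(A[w],P[w,2],rcond=None)[0]; e=abs(A@co-P[:,2]); w=e<.008
            Q=P[w]; nn=np.array([-co[0],-co[1],1]); nn/=np.linalg.norm(nn)
            print("lid",st[i],c,nn,"angle",np.arccos(nn[2]),"az",np.arctan2(nn[1],nn[0]),co)
            r=cv2.minAreaRect((Q[:,:2]*1000).astype(np.float32)); print(r,cv2.boxPoints(r),np.percentile(Q,[1,99],axis=0))
    for name,(y0,y1,x0,x1) in dict(jar=(265,310,465,515),tape=(190,240,460,515),pack=(190,265,145,195)).items() if n=="top" else []:
        P=X[y0:y1,x0:x1].reshape(-1,3);P=P[P[:,2]>.02]; print(name,np.round(np.percentile(P,[2,50,98],axis=0),3).tolist())
E
```

```text
top table z 0.0009721894547642828
dark [291 213   9  51 377] [0.5359 0.0692 0.2194] [[0.473, 0.06, 0.21], [0.539, 0.069, 0.22], [0.595, 0.08, 0.226]]
((534.5313110351562, 69.29529571533203), (126.82942962646484, 19.714885711669922), 2.077524423599243)
lid [ 301  195  119   73 7605] [ 0.55289893 -0.0870425   0.22497764] [0.52239088 0.01942684 0.85248482] angle 0.550075953374364 az 0.03717118904057942 [-0.61278614 -0.02278849  0.56190923]
((558.2941284179688, -86.95188903808594), (203.0481719970703, 280.8637390136719), 2.2250375747680664) [[ 451.39438   49.43248]
 [ 462.2988  -231.2195 ]
 [ 665.19385 -223.33626]
 [ 654.2894    57.31572]] [[ 0.46659932 -0.22428803  0.16072983]
 [ 0.65740372  0.05020588  0.2771592 ]]
jar [[0.401, -0.481, 0.026], [0.429, -0.447, 0.096], [0.458, -0.425, 0.105]]
tape [[0.599, -0.514, 0.022], [0.646, -0.465, 0.045], [0.694, -0.417, 0.054]]
pack [[0.516, 0.399, 0.023], [0.594, 0.439, 0.049], [0.68, 0.483, 0.057]]
side table z 0.0030121245747134085
dark [291 188  21  10 114] [0.5759 0.0679 0.2196] [[0.548, 0.059, 0.21], [0.577, 0.067, 0.221], [0.596, 0.077, 0.225]]
dark [268 208  10   9  55] [0.4774 0.0624 0.2165] [[0.471, 0.055, 0.206], [0.477, 0.06, 0.218], [0.487, 0.072, 0.223]]
lid [ 267  187  141   88 5227] [ 0.54491441 -0.10150993  0.22824315] [0.52013532 0.01754657 0.85390361] angle 0.5473558459506422 az 0.03372184266383839 [-0.6091265  -0.02054866  0.56151711]
((557.3651733398438, -70.20484924316406), (204.90304565429688, 317.04034423828125), 1.9359846115112305) [[ 449.61685   84.76373]
 [ 460.32742 -232.09564]
 [ 665.1135  -225.17343]
 [ 654.40295   91.68594]] [[ 0.46535025 -0.22830115  0.16319058]
 [ 0.65768417  0.06049356  0.2775432 ]]
```

Request:
apply_moves --moves '[0, 0, 0, -0.03, 0, 0, -0.1, 0, 0, 0, -0.03, 0, 0, -0.1, 0, 0, 0, -0.03, 0, 0, -0.1, 0, 0, 0, -0.03, 0, 0, -0.1, 0, -0.015, -0.035, 0, 0, 0, 0, 0, -0.015, -0.035, 0, 0, 0, 0, 0, -0.015, -0.035, 0, 0, 0, 0, 0, -0.015, -0.035, 0, 0, 0, 0]' --newtons 40

```text
clock: 0.77
position: [0.2734, 0.4002, 0.3504]
ee_rot: [-0.004, -0.032, 0.999, -0.004]
contact_force: [1.2, -0.0, -0.0]
width: 0.0
```

Request:
apply_moves --moves '[0, -0.019, -0.037, 0, 0, 0, 0.03, 0, -0.019, -0.037, 0, 0, 0, 0, 0, -0.019, -0.037, 0, 0, 0, 0, 0, -0.019, -0.037, 0, 0, 0, 0, 0, -0.019, -0.037, 0, 0, 0, 0, 0, -0.019, -0.037, 0, 0, 0, 0, 0, -0.019, -0.037, 0, 0, 0, 0, 0, -0.019, -0.037, 0, 0, 0, 0]'

```text
clock: 1.43
position: [0.4322, 0.1064, 0.3502]
ee_rot: [-0.004, -0.018, 1.0, -0.004]
contact_force: [0.4, 0.3, -0.6]
width: -0.0
```

```bash
cat > st.py <<'E'
from rig import manip
import numpy as np
from scipy.spatial.transform import Rotation as R
s=manip.get_state(); q=s["ee_rot"]; r=R.from_quat([q[1],q[2],q[3],q[0]])
th=0.036
D=np.array([[-np.cos(th),-np.sin(th),0],[-np.sin(th),np.cos(th),0],[0,0,-1]]).T
e=(r.inv()*R.from_matrix(D)).as_rotvec()
def to(p): 
    return np.round(r.inv().apply(np.array(p)-s["position"]),4)
print("pos",np.round(s["position"],4),"w",round(float(s["width"]),4),"F",np.round(s["contact_force"],1),"turn needed",np.round(e,4),"t",s["clock"],"q",np.round(s["qpos"],2))
print("to lid",to([.523,-.092,.162]),"to bar",to([.535,.069,.210-.0187]))
E
python3 st.py
```

```text
pos [0.4322 0.1064 0.3502] w -0.0 F [ 0.4  0.3 -0.6] turn needed [-0.0086 -0.0088  0.0009] t 1.4333 q [ 0.09  0.03  1.52 -0.01  1.6  -1.52]
to lid [-0.0851 -0.2     0.1892] to bar [-0.1028 -0.0398  0.1584]
```

Request:
apply_moves --moves '[0, -0.0145, -0.033, 0, -0.009, -0.009, 0, 0, -0.0145, -0.033, 0, 0, 0, 0, 0, -0.0145, -0.033, 0, 0, 0, 0, 0, -0.0145, -0.033, 0, 0, 0, 0, 0, -0.0145, -0.033, 0, 0, 0, 0, 0, -0.0145, -0.033, 0, 0, 0, 0, 0, 0, 0, 0, 0, 0, 0, 0, 0, 0, 0, 0, 0, 0]'

```text
clock: 2.1
position: [0.5304, -0.1079, 0.3453]
ee_rot: [-0.002, -0.012, 1.0, -0.0]
contact_force: [0.1, 1.6, 0.6]
width: -0.0002
```

```bash
python3 st.py
```

```text
pos [ 0.5304 -0.1079  0.3453] w -0.0002 F [0.1 1.6 0.6] turn needed [ 0.     -0.0046 -0.011 ] t 2.1 q [-0.33  0.18  1.35 -0.    1.61 -1.92]
to lid [0.0061 0.016  0.1834] to bar [-0.0097  0.1767  0.154 ]
```

Request:
apply_moves --moves '[0, 0.003, 0.008, 0.025, 0, 0, -0.01, 0, 0.003, 0.008, 0.025, 0, 0, 0, 0, 0, 0, 0.025, 0, 0, 0, 0, 0, 0, 0.015, 0, 0, 0, 0, 0, 0, 0.012, 0, 0, 0, 0, 0, 0, 0.012, 0, 0, 0, 0, 0, 0, 0.012, 0, 0, 0, 0, 0, 0, 0.012, 0, 0, 0]'

```text
clock: 2.77
position: [0.5209, -0.0857, 0.2046]
ee_rot: [-0.0, -0.02, 1.0, -0.0]
contact_force: [-1.3, 0.2, 3.2]
width: 0.0004
```

```bash
python3 st.py
```

```text
pos [ 0.5209 -0.0857  0.2046] w 0.0004 F [-1.3  0.2  3.2] turn needed [-0.0006 -0.0009  0.0042] t 2.7667 q [-0.29  0.22  1.65 -0.    1.27 -1.9 ]
to lid [-0.0018 -0.0064  0.0426] to bar [-0.0203  0.154   0.0131]
```

Request:
apply_moves --moves '[0, 0, 0, 0.01, 0, 0, 0, 0, 0, 0, 0.01, 0, 0, 0, 0, 0, 0, 0.008, 0, 0, 0, 0, 0, 0, 0.006, 0, 0, 0, 0, 0, 0, 0.004, 0, 0, 0, 0, 0, 0, 0.004, 0, 0, 0, 0, 0, 0, 0.003, 0, 0, 0, 0, 0, 0, 0.003, 0, 0, 0]'

```text
clock: 3.43
position: [0.5178, -0.0824, 0.1624]
ee_rot: [-0.0, -0.023, 1.0, -0.001]
contact_force: [-5.7, 0.3, 16.8]
width: -0.0002
```

```bash
python3 st.py
```

```text
pos [ 0.5178 -0.0824  0.1624] w -0.0002 F [-5.7  0.3 16.8] turn needed [-0.0026 -0.0008  0.0092] t 3.4333 q [-0.29  0.25  1.72 -0.    1.17 -1.9 ]
to lid [-0.0048 -0.0098  0.0004] to bar [-0.024   0.1504 -0.0293]
```

Request:
apply_moves --moves '[0, 0, 0, 0.002, 0, 0, 0, 0, 0, 0, 0.002, 0, 0, 0, 0, 0, 0, 0.002, 0, 0, 0, 0, 0, 0, 0.001, 0, 0, 0, 0, 0, 0, -0.01, 0, 0, 0, 0, 0, 0, -0.025, 0, 0, 0, 0, 0, 0, -0.03, 0, 0, 0, 0, 0, 0, -0.03, 0, 0, 0]'

```text
clock: 4.1
position: [0.5141, -0.0801, 0.2534]
ee_rot: [-0.004, -0.022, 1.0, 0.001]
contact_force: [-0.0, 0.0, -0.8]
width: 0.0003
```

```bash
python3 st.py
```

```text
pos [ 0.5141 -0.0801  0.2534] w 0.0003 F [-0.   0.  -0.8] turn needed [ 0.0031 -0.0081  0.0078] t 4.1 q [-0.29  0.19  1.57  0.    1.39 -1.9 ]
to lid [-0.0091 -0.0126  0.0913] to bar [-0.0279  0.1478  0.0623]
```

Request:
apply_moves --moves '[0.0854, 0, 0, -0.03, 0, -0.008, 0.008, 0.0854, -0.01, 0.02, -0.02, 0, 0, 0, 0.0854, 0, 0.025, 0, 0, 0, 0, 0.0854, 0, 0, 0, 0, 0, 0, 0.0854, 0, 0, 0, 0, 0, 0, 0.0854, 0, 0, 0, 0, 0, 0, 0.0854, 0, 0, 0, 0, 0, 0, 0.0854, 0, 0, 0, 0, 0, 0]'

```text
clock: 4.77
position: [0.5284, -0.0346, 0.3118]
ee_rot: [0.009, -0.016, 1.0, 0.001]
contact_force: [-0.1, -0.5, 0.8]
width: 0.0852
```

```bash
python3 st.py; cat > look.py <<'E'
import sys,numpy as np,cv2
from rig import imaging
from h import *
tag=sys.argv[1]
for n in("top","side"):
    d=imaging.get_image(n); np.savez(n+tag+".npz",**d)
    v0,u0=(180,260) if n=="top" else (150,220)
    c=d["image"][v0:v0+130,u0:u0+180,::-1]
    cv2.imwrite(f"pics/{n}{tag}.png",cv2.resize(c,None,fx=4,fy=4,interpolation=cv2.INTER_CUBIC))
    X=cloud(d); im=d["image"].max(2)
    m=(X[...,0]>.45)&(X[...,0]<.63)&(X[...,1]>.04)&(X[...,1]<.1)&(X[...,2]>.19)&(X[...,2]<.235)
    P=X[m&(im<70)]; print(n,"bar",len(P),np.round(np.percentile(P,[2,50,98],axis=0),4).tolist() if len(P) else "")
    m=(X[...,0]>.45)&(X[...,0]<.64)&(X[...,1]>-.2)&(X[...,1]<.03)&(X[...,2]>.145)&(X[...,2]<.2)
    P=X[m]; A=np.c_[P[:,:2],np.ones(len(P))];co=np.linalg.lstsq(A,P[:,2],rcond=None)[0]
    print("lid",len(P),np.percentile(P[:,2],[5,50,95]),co)
E
python3 look.py 1
```

```text
pos [ 0.5284 -0.0346  0.3118] w 0.0852 F [-0.1 -0.5  0.8] turn needed [ 0.0019  0.0173 -0.0033] t 4.7667 q [-0.2   0.16  1.46  0.01  1.5  -1.8 ]
to lid [ 0.0098 -0.0575  0.1495] to bar [-0.0079  0.1031  0.1209]
top bar 115 [[0.5359, 0.0657, 0.2147], [0.5763, 0.0749, 0.22], [0.5975, 0.0808, 0.2257]]
lid 3908 [0.15657471 0.16157817 0.16676096] [1.90745970e-03 9.72338335e-05 1.60649753e-01]
side bar 445 [[0.4726, 0.0569, 0.206], [0.5323, 0.0633, 0.2197], [0.5948, 0.0783, 0.2249]]
lid 5760 [0.15999923 0.16305786 0.16621964] [-0.00050553  0.00135086  0.16346957]
```

View pics/side1.png

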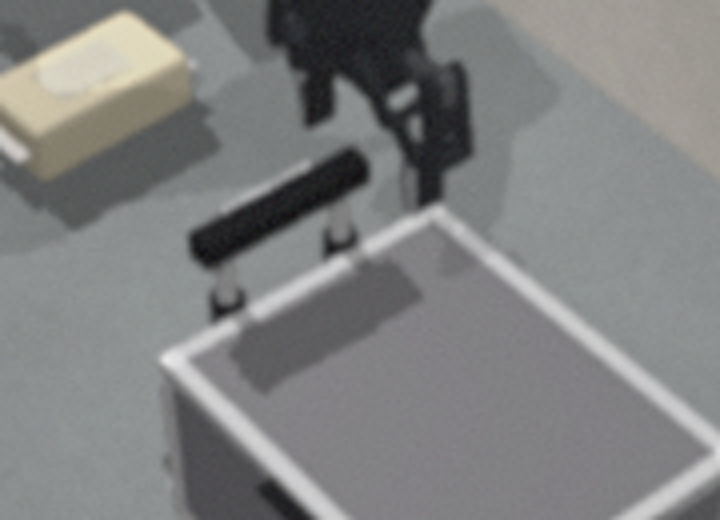

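View pics/top1.png

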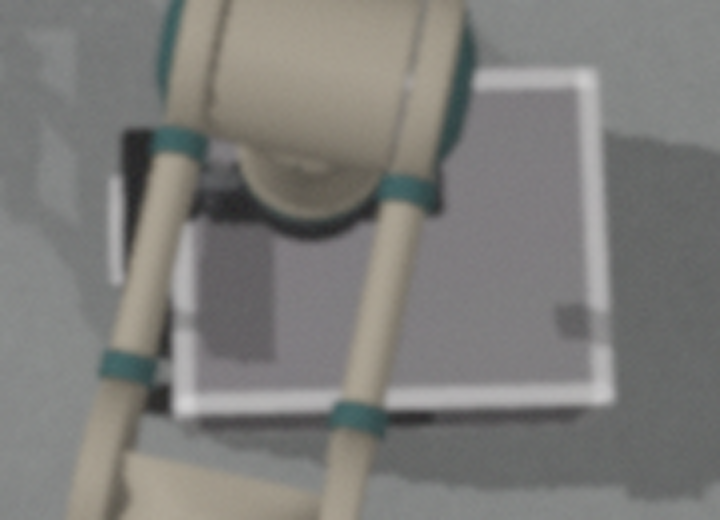

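Lid plane reads flat at about 162 mm, so it is shut. The bar runs (190,250)–(370,160) in the side crop and is unobstructed. I'm going over the bar now.

Request:
apply_moves --moves '[0.0854, -0.001, 0.022, 0, 0.002, 0.017, -0.003, 0.0854, -0.002, 0.022, 0, 0, 0, 0, 0.0854, -0.002, 0.022, 0, 0, 0, 0, 0.0854, -0.001, 0.022, 0, 0, 0, 0, 0.0854, 0, 0.012, 0, 0, 0, 0, 0.0854, 0, 0, 0.01, 0, 0, 0, 0.0854, 0, 0, 0.02, 0, 0, 0, 0.0854, 0, 0, 0, 0, 0, 0]'

```text
clock: 5.53
position: [0.5312, 0.064, 0.277]
ee_rot: [-0.002, -0.014, 1.0, -0.002]
contact_force: [-1.3, -0.4, -0.4]
width: 0.0851
```

```bash
python3 st.py
```

```text
pos [0.5312 0.064  0.277 ] w 0.0851 F [-1.3 -0.4 -0.4] turn needed [-0.0033 -0.0047 -0.0073] t 5.5333 q [-0.01  0.2   1.5  -0.    1.45 -1.61]
to lid [ 0.0121 -0.1553  0.1156] to bar [-0.0043  0.0052  0.0857]
```

Request:
apply_moves --moves '[0.0854, -0.003, 0.009, 0.01, -0.003, -0.005, -0.007, 0.0854, 0, 0, 0.016, 0, 0, 0, 0.0854, 0, 0, 0.016, 0, 0, 0, 0.0854, 0, 0, 0.014, 0, 0, 0, 0.0854, 0, 0, 0.01, 0, 0, 0, 0.0854, 0, 0, 0.005, 0, 0, 0, 0.0854, 0, 0, 0, 0, 0, 0, 0.0854, 0, 0, 0, 0, 0, 0]'

```text
clock: 6.2
position: [0.5345, 0.0649, 0.2029]
ee_rot: [-0.0, -0.015, 1.0, -0.003]
contact_force: [-0.1, 0.3, 0.2]
width: 0.0858
```

```bash
python3 st.py; python3 look.py 2
```

```text
pos [0.5345 0.0649 0.2029] w 0.0858 F [-0.1  0.3  0.2] turn needed [-0.006  -0.0006 -0.0062] t 6.2 q [-0.    0.24  1.63 -0.01  1.27 -1.6 ]
to lid [ 0.0161 -0.1562  0.0418] to bar [-0.0007  0.0042  0.0115]
top bar 141 [[0.4713, 0.0584, 0.2137], [0.4922, 0.0681, 0.2194], [0.5159, 0.0763, 0.2263]]
lid 5989 [0.1565652  0.16164613 0.16680852] [0.00104686 0.00078461 0.16116188]
side bar 299 [[0.4718, 0.0562, 0.2065], [0.5095, 0.0624, 0.2198], [0.5631, 0.0757, 0.2245]]
lid 5744 [0.16016785 0.16303087 0.16598159] [-0.00031407  0.0018111   0.16339303]
```

View pics/side2.png

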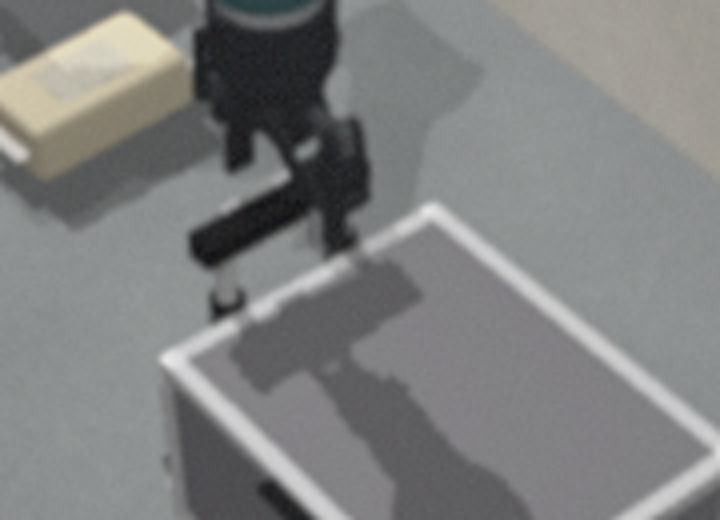

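The open jaws straddle the bar, the near finger at about (345,190) in the crop. I'll centre in y, go down the last 11 mm and close.

Request:
apply_moves --moves '[0.0854, 0, 0.006, 0.006, -0.005, 0, -0.006, 0.0854, 0, 0.005, 0.004, 0, 0, 0, 0.0854, 0, 0.003, 0.003, 0, 0, 0, 0.0854, 0, 0.002, 0.001, 0, 0, 0, 0.0854, 0, 0, 0, 0, 0, 0, 0.06, 0, 0, 0, 0, 0, 0, 0.05, 0, 0, 0, 0, 0, 0, 0.045, 0, 0, 0, 0, 0, 0]' --newtons 40

```text
clock: 6.97
position: [0.5356, 0.0837, 0.1903]
ee_rot: [0.003, -0.019, 1.0, -0.0]
contact_force: [0.3, -0.2, 0.2]
width: 0.0517
```

```bash
python3 st.py
```

```text
pos [0.5356 0.0837 0.1903] w 0.0517 F [ 0.3 -0.2  0.2] turn needed [-0.0003  0.0055  0.0022] t 6.9667 q [ 0.03  0.25  1.65 -0.    1.24 -1.58]
to lid [ 0.0195 -0.1751  0.0283] to bar [ 0.0012 -0.0146 -0.001 ]
```

Request:
apply_moves --moves '[0.06, 0, -0.003, 0, 0, 0.005, 0, 0.06, 0, -0.003, 0, 0, 0, 0, 0.06, 0, -0.003, 0, 0, 0, 0, 0.06, 0, -0.002, 0, 0, 0, 0, 0.06, 0, 0, 0, 0, 0, 0, 0.06, 0, 0, 0, 0, 0, 0, 0.06, 0, 0, 0, 0, 0, 0, 0.06, 0, 0, 0, 0, 0, 0]'

```text
clock: 7.63
position: [0.5365, 0.0704, 0.1908]
ee_rot: [0.0, -0.018, 1.0, -0.0]
contact_force: [0.6, -0.5, 0.6]
width: 0.0602
```

```bash
python3 st.py
```

```text
pos [0.5365 0.0704 0.1908] w 0.0602 F [ 0.6 -0.5  0.6] turn needed [-0.0008  0.0009  0.0007] t 7.6333 q [ 0.    0.25  1.64 -0.    1.25 -1.6 ]
to lid [ 0.0195 -0.1618  0.0289] to bar [ 0.0016 -0.0013 -0.0005]
```

Request:
apply_moves --moves '[0, 0, 0, 0, 0, 0, 0, 0, 0, 0, 0, 0, 0, 0, 0, 0, 0, 0, 0, 0, 0, 0, 0, 0, 0, 0, 0, 0, 0, 0, 0, 0, 0, 0, 0, 0, 0, 0, 0, 0, 0, 0, 0, 0, 0, 0, 0, 0, 0, 0, 0, 0, 0, 0, 0, 0]' --newtons 40

```text
clock: 8.3
position: [0.5365, 0.071, 0.1913]
ee_rot: [0.001, -0.019, 1.0, 0.0]
contact_force: [-0.0, -0.7, 0.3]
width: 0.0221
```

```bash
python3 st.py
```

```text
pos [0.5365 0.071  0.1913] w 0.0221 F [-0.  -0.7  0.3] turn needed [0.0001 0.0016 0.0011] t 8.3 q [ 0.    0.25  1.64  0.    1.25 -1.61]
to lid [ 0.0196 -0.1624  0.0292] to bar [ 0.0016 -0.002  -0.    ]
```

Width is 22 mm, so the button is squeezed in. Drawing the handle up.

Request:
apply_moves --moves '[0, 0, 0, -0.004, 0, 0, 0, 0, 0, 0, -0.008, 0, 0, 0, 0, 0, 0, -0.01, 0, 0, 0, 0, 0, 0, -0.01, 0, 0, 0, 0, 0, 0, -0.01, 0, 0, 0, 0, 0, 0, -0.01, 0, 0, 0, 0, 0, 0, -0.01, 0, 0, 0, 0, 0, 0, -0.01, 0, 0, 0]' --newtons 50

```text
clock: 8.97
position: [0.5364, 0.071, 0.2653]
ee_rot: [-0.001, -0.019, 1.0, 0.0]
contact_force: [2.4, -0.6, -7.3]
width: 0.0216
```

```bash
python3 st.py
```

```text
pos [0.5364 0.071  0.2653] w 0.0216 F [ 2.4 -0.6 -7.3] turn needed [ 0.0006 -0.0024  0.001 ] t 8.9667 q [ 0.    0.21  1.51  0.    1.42 -1.61]
to lid [ 0.0192 -0.1625  0.1033] to bar [ 0.0013 -0.002   0.074 ]
```

Request:
apply_moves --moves '[0, 0, 0, -0.009, 0, 0, 0, 0, 0, 0, -0.008, 0, 0, 0, 0, 0, 0, -0.006, 0, 0, 0, 0, 0, 0, -0.005, 0, 0, 0, 0, 0, 0, -0.004, 0, 0, 0, 0, 0, 0, -0.003, 0, 0, 0, 0, 0, 0, -0.003, 0, 0, 0, 0, 0, 0, -0.002, 0, 0, 0]'

```text
clock: 9.63
position: [0.5363, 0.071, 0.3015]
ee_rot: [-0.005, -0.018, 1.0, 0.001]
contact_force: [3.1, 0.1, -11.2]
width: 0.0217
```

```bash
python3 st.py
```

```text
pos [0.5363 0.071  0.3015] w 0.0217 F [  3.1   0.1 -11.2] turn needed [ 0.0013 -0.0101  0.0009] t 9.6333 q [ 0.    0.2   1.44  0.    1.51 -1.61]
to lid [ 0.0179 -0.1626  0.1395] to bar [ 0.0002 -0.0021  0.1102]
```

Request:
apply_moves --moves '[0, 0, 0, -0.002, 0, 0, 0, 0, 0, 0, -0.002, 0, 0, 0, 0, 0, 0, -0.002, 0, 0, 0, 0, 0, 0, -0.002, 0, 0, 0, 0, 0, 0, -0.002, 0, 0, 0, 0, 0, 0, -0.002, 0, 0, 0, 0, 0, 0, -0.002, 0, 0, 0, 0, 0, 0, -0.002, 0, 0, 0]'

```text
clock: 10.3
position: [0.5358, 0.071, 0.3019]
ee_rot: [-0.015, -0.018, 1.0, 0.001]
contact_force: [5.0, -0.7, -23.9]
width: 0.0215
```

```bash
python3 st.py; python3 - <<'E'
import numpy as np,cv2
from rig import imaging
from h import *
for n in("side","top"):
    d=imaging.get_image(n); cv2.imwrite(f"pics/{n}3.png",cv2.resize(d["image"][120:330,200:480,::-1],None,fx=2.8,fy=2.8) if n=="side" else d["image"][:,:,::-1])
    X=cloud(d); im=d["image"].max(2)
    m=(X[...,0]>.46)&(X[...,0]<.505)&(X[...,1]>.04)&(X[...,1]<.1)&(X[...,2]>.24)&(X[...,2]<.36)&(im<70)
    P=X[m]; print(n,len(P),np.round(np.percentile(P,[5,50,95],axis=0),4).tolist() if len(P) else "")
    m=(X[...,0]>.45)&(X[...,0]<.64)&(X[...,1]>-.2)&(X[...,1]<.03)&(X[...,2]>.145)&(X[...,2]<.2)
    print("lid",np.median(X[m][:,2]))
    if n=="top":
        for name,(y0,y1,x0,x1) in dict(jar=(265,310,465,515),tape=(190,240,460,515),pack=(190,265,145,195)).items():
            P=X[y0:y1,x0:x1].reshape(-1,3);P=P[P[:,2]>.02]; print(name,np.round(np.percentile(P,[2,50,98],axis=0),3).tolist())
E
python3 st.py
```

```text
pos [0.5358 0.071  0.3019] w 0.0215 F [  5.   -0.7 -23.9] turn needed [ 0.002  -0.0298  0.0004] t 10.3 q [ 0.    0.21  1.42  0.    1.54 -1.61]
to lid [ 0.0146 -0.1627  0.1401] to bar [-0.0024 -0.0022  0.1106]
side 168 [[0.4716, 0.0568, 0.3162], [0.4857, 0.0616, 0.3291], [0.5026, 0.0749, 0.3338]]
lid 0.1630412827706658
top 124 [[0.4728, 0.0604, 0.3261], [0.4868, 0.068, 0.3303], [0.5032, 0.077, 0.3354]]
lid 0.16163536494004388
jar [[0.401, -0.481, 0.027], [0.429, -0.447, 0.096], [0.458, -0.424, 0.106]]
tape [[0.599, -0.514, 0.022], [0.648, -0.466, 0.045], [0.694, -0.417, 0.053]]
pack [[0.516, 0.399, 0.024], [0.593, 0.439, 0.049], [0.68, 0.483, 0.057]]
pos [0.5358 0.071  0.302 ] w 0.0217 F [  5.7  -1.  -22.9] turn needed [ 0.002  -0.0298  0.0005] t 10.4 q [ 0.    0.21  1.42  0.    1.54 -1.61]
to lid [ 0.0146 -0.1627  0.1401] to bar [-0.0024 -0.0022  0.1106]
```

View pics/side3.png

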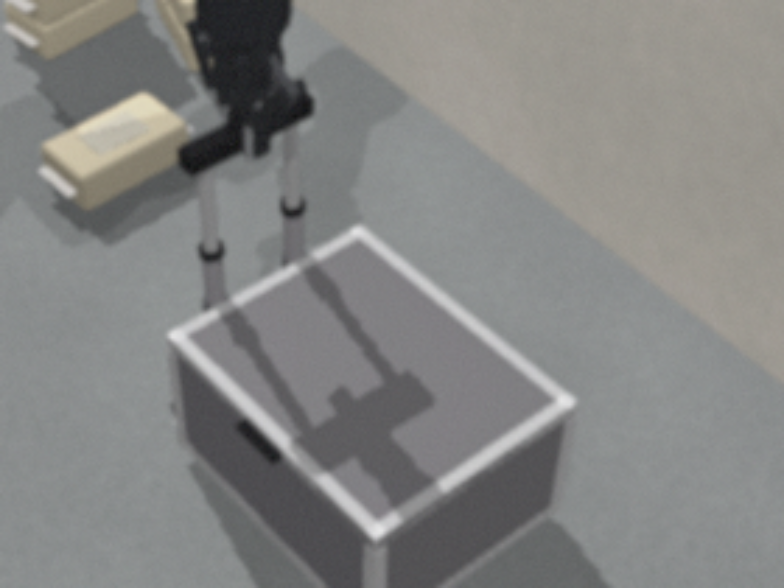

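The bar at (250,130) is raised on its extended rods, held in the fingers, over the shut lid. Its top went from 0.220 to 0.330 m, which is 110 mm, and it is against the stop.

```bash
python3 -c "
from rig import workorder
print(workorder.sign_off())"; python3 st.py
```

```text
the job is handed in; nothing more can be done
None
the job is handed in; nothing more can be done
```

I pushed the lid shut, gripped the handle bar so the button was squeezed in, and drew the handle up to the second stop. I handed the job in at 10.4 s with the bar still held; sign-off gave no verdict.

**Last checks before handing in:**
- **Lid:** its top read 162–163 mm above the bench, against 162 mm when shut.
- **Button:** the jaws closed to about 22 mm. That is slightly under the 23 mm expected with the button in, which I put down to reading error.
- **Handle:** the bar's top rose from 0.220 to 0.330 m, and the gripper rose 110.6 mm. A steady 23 N pull no longer moved it, so it is against the hard stop.
- **Bystanders:** the jar, tape roll and rice pack read within 2 mm of where they started.

No check failed. Small things that were off:
- On the way in, the sideways move overshot the bar by about 13 mm. I corrected it before closing the jaws, and no contact force showed.
- The gripper ended tilted about 0.03 rad from the final pull.

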